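# Line up turned feet and give them a shot from the spray can

### The arm

A 7-joint arm with a two-finger parallel gripper is mounted at the origin on the work surface. World frame = base frame: x ahead of the robot, y to its left, z up, the work surface at z = 0. Lengths are in m, angles in rad, forces in N, time in s.
With the tool pointing down it reaches from about 0.425 to 0.925 m from the base axis. Payload 6.8 kg.
Tool frame: the origin (TCP) lies on the front face of the gripper's body, between the roots of the fingers; the fingertips stand 73 mm ahead of it and the grasp point (between the pads) lies 54 mm ahead of it (env.nose_length is the distance from the TCP to the fingertips, in m); z points along the fingers, y is the line along which they close (so a half turn about z gives the same grasp; the last joint's range is limited). The gripper opens to 85 mm and grips with 20 to 120 N. Pads are 22 mm wide; open, the fingers measure 114 mm over their backs; the gripper's body (76 mm by 85 mm) begins 54 mm behind the grasp point. The pads swing forward as they close: fully open they stand 13 mm farther back than shut.
Start: joints at [-1.342, 0.477, 0.022, 1.555, -0.011, 1.109, -0.083], TCP at [0.223, 0.637, 0.304] pointing down, gripper open.
Joint ranges: [-2.96, 2.96], [-0.34, 2.1], [-1.41, 1.46], [0.24, 2.44], [-1.37, 4.51], [0.17, 1.92], [-2.96, 2.96]. Speed limits (rad/s): [2.39, 2.39, 3.14, 3.14, 3.14, 3.14, 3.14].

### API

Orientations are given as a unit quaternion [w, x, y, z].
In Python, from cell import env, kin, camera, calibration, job gives the robot as it stands. The module is installed in compiled form; this text tells all that it offers. Calls block until the motion is done:
- env.reach(position, orientation): joint-space move of the TCP to a pose.
- env.movel(position, velocity=0.15, rot=None, stop_force=None): straight line of the TCP; rot=None keeps the orientation; velocity is the mean speed in m/s. With stop_force (N) it stops when the force on the tool has changed by that much, and returns True; else False.
- env.goto_joints(angles): joint-space move.
- env.grip(opening, f_grip=None): finger opening in m; f_grip is the grip in N (None keeps the last); returns when the fingers have stopped.
- env.dwell(seconds).
- kin.inverse_kinematics(position, orientation): joint angles nearest the present ones, or None.
- env.get_state(): the state.
- camera(name): name is "scene" or "side" or "wrist"; returns (picture, depth): 480x640x3 uint8, blue, green, red; 480x640 float32, m along the optical axis (not along the pixel's ray), 0 where there is no reading.
- calibration(name): a dict with "fx", "fy", "cx", "cy" (pixels), "rvec" (rotation vector, rad) and "tvec" (3), from world to camera coordinates, as OpenCV has them. Camera axes: x right, y down, z forward; pixel columns grow to the right and rows downward; lengths in m; the calibration is good to about 2 mm. A picture is of the moment at which its call begins: read the wrist's pose just before it. calibration takes no time and is no camera call; for the wrist camera it gives the pose at the moment of the call.
A pose or a line that the arm cannot do raises env.PlanningError and nothing moves.
- job.job_done(): hands the job in; it is judged then, once.
The state is a dict: "time": time; "qpos": joint angles; "joint_velocities": joint speeds; "joint_torque": joint torques, N m; "tcp_pos": TCP position; "orientation": TCP orientation; "force": force on the tool from outside, world axes, zero at the start; "torque": the same for the moment, N m; "opening": finger opening in m; "gripper_force": force on a finger pad.
Only numpy, scipy, OpenCV 4.12 (cv2) and the standard library are available. Lean on these libraries where they do the work, as an engineer would, in place of code of your own. Each camera call takes 0.05 s, during which the arm holds its last target. There are 200 camera calls.

### The job

Slide the two loose turned wooden feet along the bench, upright and without lifting them, into the rail lane behind the one already there, so that all three stand in single file pushed up close to one another and to the stop. Then, and not before, press the cap of the clamped spray can fully down and let it spring back up. Leave the other things on the bench where they are.

Things in the scene. Friction and masses are not known exactly. Their poses are not given: they have to be found in the camera images.
- lane: Two fixed hardwood rails, 52 mm apart clear, each 18 wide, 18 high, bare bench between. Origin: on the bench, on the centre line, at the inner face of the stop (88 wide, 22 thick, 30 high) closing one end. y: along the lane from stop to open mouth; x: across, towards the can. Straight to y = 170 mm, then flared wings, about 98 mm apart at the tips (y = 210). Yaw within 0.15 rad of 0.
- foot_a: Turned wooden foot upright on the bench: 60 mm high, 44 mm diameter from 2 to 36 mm height, a 38 mm wide groove at 40 to 44 mm, a 41 mm wide head; about 60 g. Origin: centre of underside; z up. Starts 70 to 120 mm beyond the wing tips, up to 45 mm off the lane's centre line.
- foot_b: A second foot, same as foot_a, standing farther from the mouth (about 190 to 240 mm beyond the wing tips).
- foot_c: A third foot, same as foot_a, already standing between the rails within about 12 mm of the stop. In the finished row the three centres lie about 22, 66 and 110 mm from the stop, in any order.
- can: Aerosol can, 65 mm diameter, in a wooden bracket screwed to the bench, about 165 mm from the lane's centre line on its +x side, its nozzle looking over the lane. Cannot move. Origin: on the bench on the can's axis; z up, nozzle towards -x. The can's shoulder is 170 mm high.
- cap_top (a point): Centre of the top of the can's white push cap: a flat disc 31 mm in diameter and 18 mm high, 197 mm above the bench when up. Moves down with the cap.
- cap (a joint): Travel of the sprung push cap in m: 0 = up, 0.007 = fully down. About 2 N starts it, 6 N holds it fully down; it springs back by itself.
- sanding_block: Cork sanding block, 65 x 110 x 26 mm, lying flat. Bystander. Origin: centre of the underside.
- tape_roll: Roll of paper tape lying flat, 100 mm outside diameter, 25 mm high. Bystander. Origin: centre of the underside.
- glue_bottle: Squat plastic glue bottle with a conical spout, 66 mm diameter, 130 mm high, loose. Bystander. Origin: centre of the underside.
- varnish_tin: Steel tin, 80 mm diameter, 100 mm high, loose. Bystander. Origin: centre of the underside.
- screwdriver: Screwdriver with wooden handle lying on the bench, about 200 mm long along its x axis. Bystander.
- offcut: Wooden offcut, 50 x 100 x 30 mm, lying flat. Bystander. Origin: centre of the underside.
- chisel: Wood chisel lying on the bench, 255 mm long along its x axis (handle towards -x), 26 mm high. Bystander. Origin: on the bench near the middle.

How it is judged:
By the outcome, as a careful person would: the job done as asked, in the order asked, and still so for the second after the job is handed in, with the robot touching nothing.
It also fails if it takes over 67 s, if anything falls off the work surface, if the arm or the gripper's body presses on something with over 40 N, if the wrist force passes 120 N, or if a joint passes its speed limit or range.

## Working session

There is one attempt and no reset: what is moved stays moved. The work goes in short steps, each a Python script; the robot and the scene stay as the last script left them, time stands still between calls to the robot, and variables do not carry over. Pictures are saved under pics/ and viewed, at most 10 in all, crops included, and the job is handed in when it is done.

```bash
mkdir -p pics; ls; python3 - <<'E'
from cell import env,kin,camera,calibration,job
import cv2,numpy as np
for n in ("scene","side"):
    p,d=camera(n); c=calibration(n)
    cv2.imwrite(f"pics/{n}0.png",p); np.savez(f"{n}0.npz",p=p,d=d,**{k:np.array(v) for k,v in c.items()})
    print(n,c)
s=env.get_state(); print({k:s[k] for k in("time","tcp_pos","orientation","opening","force")})
E
```

```text
pics
scene {'fx': 614.598191213788, 'fy': 614.598191213788, 'cx': 332.9947963058542, 'cy': 241.5113782132899, 'rvec': array([ 2.52580125,  0.72698349, -0.21040726]), 'tvec': array([-0.52520954, -0.20507936,  1.9060679 ])}
side {'fx': 611.7125138440106, 'fy': 611.7125138440106, 'cx': 316.74627134075826, 'cy': 248.9271688452401, 'rvec': array([ 2.06806016, -0.17816377,  0.08770627]), 'tvec': array([-0.57011138,  0.17643689,  1.34262786])}
{'time': 0.1, 'tcp_pos': array([0.22293662, 0.63668267, 0.30303806]), 'orientation': array([-1.00600998e-04,  1.67617589e-01,  9.85851748e-01, -8.15623828e-04]), 'opening': 0.08531504655933242, 'force': array([-0.13290512, -0.48497729,  0.26443918])}
```

View pics/scene0.png

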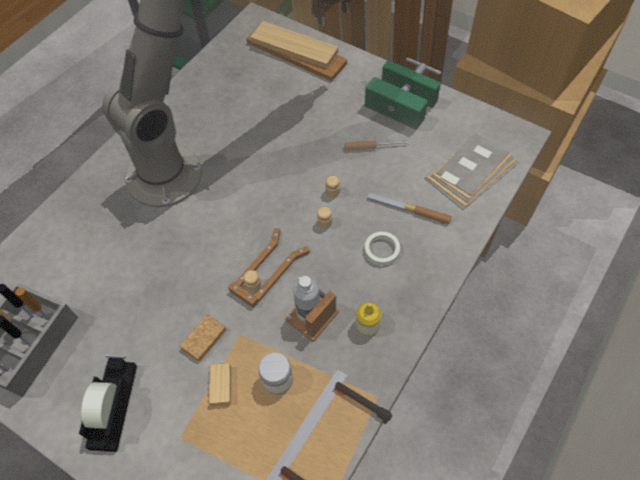

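View pics/side0.png

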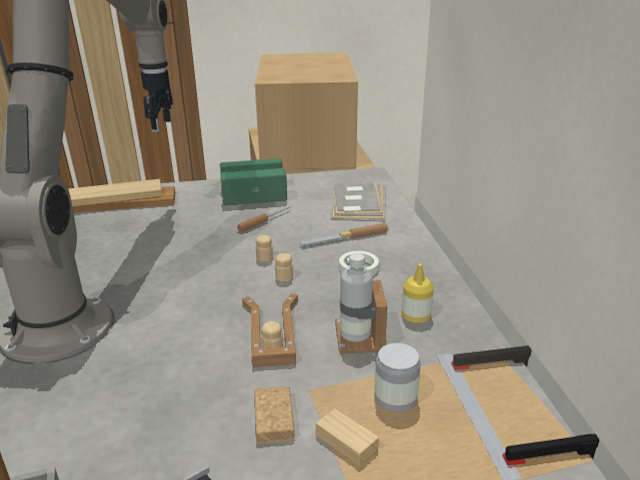

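The scene view shows the feet at about (332,186) and (324,216), foot_c in the lane at (251,281), the stop near (245,295), the wing tips at (277,232) and (307,250), and the can cap at (305,281). The side view shows the same feet at (264,248) and (284,267), foot_c at (272,333), and the cap at (357,258). Next I deproject both depth maps.

```bash
cat > m.py <<'E'
import numpy as np,cv2
def cloud(f):
    z=np.load(f) if isinstance(f,str) else f; R=cv2.Rodrigues(z['rvec'])[0]; d=z['d']
    v,u=np.mgrid[:480,:640]
    P=np.stack([(u-z['cx'])/z['fx']*d,(v-z['cy'])/z['fy']*d,d],-1)
    W=(P-z['tvec'])@R; W[d==0]=np.nan
    return W
def fitc(xy,r=None):
    from scipy.optimize import least_squares
    f=lambda p:np.hypot(xy[:,0]-p[0],xy[:,1]-p[1])-(r or p[2])
    s=least_squares(f,[*xy.mean(0),r or .02],loss='soft_l1',f_scale=.001); return s.x,np.sqrt(np.mean(s.fun**2))
E
python3 - <<'E'
from m import *
pts={'scene':dict(a=(324,211),b=(332,181),c=(251,276),cap=(305,281)),'side':dict(a=(284,259),b=(264,240),c=(272,327),cap=(357,258))}
for n in pts:
    W=cloud(n+'0.npz'); np.save(n+'W.npy',W)
    for k,(u,v) in pts[n].items():
        w=W[v,u]; X=W.reshape(-1,3); q=X[np.hypot(X[:,0]-w[0],X[:,1]-w[1])<.05]
        zt=(.19,.202) if k=='cap' else (.054,.066)
        q=q[(q[:,2]>zt[0])&(q[:,2]<zt[1])&(np.hypot(*(q[:,:2]-w[:2]).T)<.04)]
        print(n,k,w.round(4),'top n',len(q),'mean',q.mean(0).round(4), 'mid',((q.max(0)+q.min(0))/2).round(4),'ext',np.ptp(q,axis=0).round(4))
    m=lambda W,a,b:np.where((W[...,2]>a)&(W[...,2]<b))
# rail tops: height 14..20mm around lane
import cv2
for n in pts:
    W=np.load(n+'W.npy'); c=W[pts[n]['c'][1],pts[n]['c'][0]]
    X=W.reshape(-1,3); b=X[(np.abs(X[:,0]-c[0])<.12)&(np.abs(X[:,1]-c[1]-.08)<.16)&(X[:,2]>.0135)&(X[:,2]<.0225)]
    np.save(n+'rail.npy',b)
    img=np.zeros((400,400),np.uint8)
    print(n,len(b),b.min(0).round(3),b.max(0).round(3))
# topdown height map from both clouds, 1mm
H=np.zeros((600,640))
for n in pts:
    X=np.load(n+'W.npy').reshape(-1,3); X=X[~np.isnan(X[:,0])]
    c=np.load('sceneW.npy')[276,251]
    i=((c[1]+.40-X[:,1])*1000).astype(int); j=((X[:,0]-c[0]+.3)*1000).astype(int)
    ok=(i>=0)&(i<600)&(j>=0)&(j<640)&(X[:,2]<.3)
    np.maximum.at(H,(i[ok],j[ok]),X[ok,2])
H=cv2.dilate(H,np.ones((3,3)))
cv2.imwrite('pics/top.png',cv2.applyColorMap((np.clip(H/.08,0,1)*255).astype(np.uint8),cv2.COLORMAP_JET))
print('origin of top: col0 x=',c[0]-.3,'row0 y=',c[1]+.4)
E
```

```text
scene a [0.5151 0.1207 0.058 ] top n 112 mean [0.5164 0.1159 0.0594] mid [0.5156 0.1161 0.0597] ext [0.0391 0.0381 0.0113]
scene b [0.4785 0.2216 0.0592] top n 114 mean [0.4768 0.2205 0.0592] mid [0.4781 0.2216 0.0598] ext [0.0411 0.0406 0.0115]
scene c [ 0.4616 -0.1606  0.0601] top n 141 mean [ 0.459  -0.1627  0.059 ] mid [ 0.4599 -0.1627  0.0599] ext [0.0429 0.0358 0.0116]
scene cap [ 0.6363 -0.1483  0.1938] top n 119 mean [ 0.636  -0.1516  0.1961] mid [ 0.6337 -0.1514  0.1959] ext [0.0336 0.0301 0.0115]
side a [0.5161 0.1032 0.0649] top n 134 mean [0.5145 0.1143 0.0616] mid [0.5153 0.1169 0.06  ] ext [0.0397 0.0422 0.0118]
side b [0.4774 0.2104 0.0645] top n 116 mean [0.476  0.2194 0.0616] mid [0.476  0.2242 0.0602] ext [0.0375 0.0444 0.0116]
side c [ 0.46   -0.1646  0.0638] top n 226 mean [ 0.4574 -0.1642  0.0617] mid [ 0.4575 -0.1609  0.06  ] ext [0.039  0.0405 0.0118]
side cap [ 0.6354 -0.1522  0.1984] top n 161 mean [ 0.633  -0.1524  0.1976] mid [ 0.6331 -0.1493  0.1962] ext [0.0368 0.031  0.0116]
scene 730 [ 0.409 -0.217  0.014] [0.532 0.041 0.022]
side 825 [ 0.407 -0.218  0.014] [0.534 0.024 0.022]
origin of top: col0 x= 0.16158463055918543 row0 y= 0.23937973804471033
```

View pics/top.png

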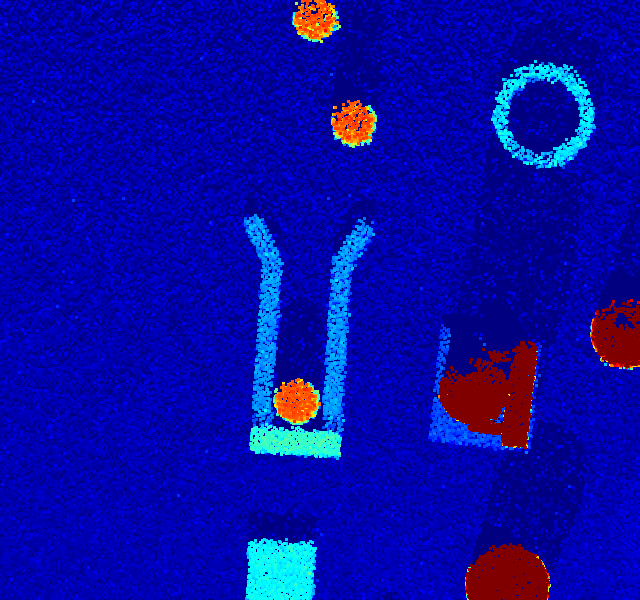

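The top view (1 mm/px) shows the two rails at cols 260–280 and 330–350, and the stop at rows 428–455. foot_c is at (297,401), foot_a at (354,123) and foot_b at (316,20). The lane is clear and leans slightly towards +x. Now I fit the lane, then take two wrist views of the feet on approach.

```bash
cat > lane.py <<'E'
from m import *
from scipy.optimize import least_squares
B=[]
S=[]
for n in ('scene','side'):
    W=np.load(n+'W.npy').reshape(-1,3); W=W[~np.isnan(W[:,0])]
    b=W[(W[:,2]>.015)&(W[:,2]<.0215)&(W[:,0]>.4)&(W[:,0]<.53)&(W[:,1]>-.175)&(W[:,1]<-.03)]
    # two rails centre lines at c -+35mm, distance model: x = x0 + t*y +- .035
    def f(p): 
        e=(b[:,0]-p[0]-p[1]*(b[:,1]+.1)); return np.minimum(abs(e-.035),abs(e+.035))
    s=least_squares(f,[.463,.06],loss='soft_l1',f_scale=.003,x_scale=[.01,.1]); p=s.x
    st=W[(W[:,2]>.0265)&(W[:,2]<.0335)&(abs(W[:,0]-.457)<.06)&(W[:,1]>-.23)&(W[:,1]<-.18)]
    print(n,p,len(b),'stop mid',((st.max(0)+st.min(0))/2).round(4),st.mean(0).round(4),st[:,2].mean().round(4),'rail z',np.median(b[:,2]).round(4))
    d=np.array([p[1],1])/np.hypot(p[1],1); nrm=np.array([d[1],-d[0]])
    a=st[:,:2]@d; print(' stop along',np.percentile(a,[1,50,99]).round(4),'across',np.percentile(st[:,:2]@nrm,[1,50,99]).round(4),'lane line across',np.array([p[0],-.1])@nrm)
E
python3 lane.py
python3 - <<'E'
from cell import env,kin
import numpy as np
from scipy.spatial.transform import Rotation as R
for ang in (np.pi/4-.03,-np.pi/4-.03):   # n direction half-angle
    q=[0,np.cos(ang),np.sin(ang),0]
    print(R.from_quat([q[1],q[2],q[3],0]).as_matrix().round(3).tolist())
    for p in ((.476,.221,.2),(.476,.221,.094),(.515,.115,.094),(.465,-.08,.094),(.634,-.152,.28)):
        j=kin.inverse_kinematics(p,q); print(p,None if j is None else np.round(j,2))
E
```

```text
scene [0.46412009 0.07435971] 335 stop mid [ 0.4582 -0.1989  0.0301] [ 0.4589 -0.2033  0.03  ] 0.03 rail z 0.018
 stop along [-0.1811 -0.1693 -0.1468] across [0.4294 0.4746 0.5145] lane line across 0.47025774235987
side [0.4625474  0.06988048] 339 stop mid [ 0.4566 -0.1989  0.03  ] [ 0.4547 -0.204   0.0312] 0.0312 rail z 0.0203
 stop along [-0.1825 -0.1751 -0.1485] across [0.4262 0.4668 0.5129] lane line across 0.4683931899540032
[[0.06, 0.998, 0.0], [0.998, -0.06, 0.0], [0.0, 0.0, -1.0]]
(0.476, 0.221, 0.2) [-0.91  0.39  0.44  2.03 -0.23  0.77 -0.39]
(0.476, 0.221, 0.094) [-0.83  0.56  0.35  2.08 -0.36  0.55 -0.28]
(0.515, 0.115, 0.094) [-0.65  0.58  0.39  2.08 -0.4   0.56 -0.03]
(0.465, -0.08, 0.094) [-0.45  0.57  0.61  2.21 -0.65  0.54  0.6 ]
(0.634, -0.152, 0.28) [-0.45  0.6   0.87  1.68 -0.51  1.1   0.52]
[[-0.06, -0.998, 0.0], [-0.998, 0.06, -0.0], [0.0, 0.0, -1.0]]
(0.476, 0.221, 0.2) [-0.41  0.37 -0.18  2.    0.09  0.78  2.44]
(0.476, 0.221, 0.094) [-0.37  0.55 -0.22  2.05  0.22  0.57  2.33]
(0.515, 0.115, 0.094) [-0.19  0.55 -0.18  2.05  0.17  0.57  2.59]
(0.465, -0.08, 0.094) [-0.82  1.01  1.26  2.23 -1.26  1.01 -1.97]
(0.634, -0.152, 0.28) [-0.61  0.83  1.27  1.69 -0.83  1.27 -2.36]
```

Lane: x ≈ 0.4633 + 0.072·(y+0.1), so yaw is about −0.072 rad. The inner face of the stop is near y ≈ −0.19. Rail and foot heights agree with the text. I refine with wrist views from two places.

```bash
cat > w.py <<'E'
from m import *
from cell import env,kin,camera,calibration,job
th=np.pi/4-.0359
Q=np.array([0,np.cos(th),np.sin(th),0])
def snap(name):
    c=calibration("wrist"); p,d=camera("wrist")
    z=dict(p=p,d=d,**{k:np.array(v) for k,v in c.items()}); np.savez(name+'.npz',**z)
    cv2.imwrite(f'pics/{name}.png',p); return p,cloud(z)
def st():
    s=env.get_state(); return round(s['time'],2),s['tcp_pos'].round(4),s['force'].round(2),round(s['opening'],4),np.round(s['gripper_force'],1)
E
python3 - <<'E'
from w import *
out=[]
for i,p in enumerate([(.50,.15,.30),(.475,-.03,.30)]):
    env.reach(p,Q); print(st(),env.get_state()['qpos'].round(2))
    im,W=snap(f'w{i}'); out.append(im); np.save(f'W{i}.npy',W)
cv2.imwrite('pics/w01.png',cv2.resize(np.vstack(out),(400,600)))
for i in (0,1):
    X=np.load(f'W{i}.npy').reshape(-1,3); X=X[~np.isnan(X[:,0])]
    for k,c in dict(a=(.5155,.1165),b=(.4765,.222),c=(.4585,-.162)).items():
        q=X[(np.hypot(*(X[:,:2]-c).T)<.035)&(X[:,2]>.05)&(X[:,2]<.07)]
        if len(q)>20: print(i,k,len(q),((np.percentile(q,1,axis=0)+np.percentile(q,99,axis=0))/2).round(4),np.ptp(q,axis=0).round(4),np.median(q[:,2]).round(4))
    b=X[(X[:,2]>.014)&(X[:,2]<.022)&(X[:,0]>.4)&(X[:,0]<.53)&(X[:,1]>-.175)&(X[:,1]<-.025)]
    if len(b)<200: continue
    for lo in (-.175,-.10,-.06):
        s=b[(b[:,1]>lo)&(b[:,1]<lo+.04)]; e=s[:,0]-(.4633+.072*(s[:,1]+.1)); L=e[e<0];R=e[e>0]
        if min(len(L),len(R))>10: print(i,lo,'inner',np.percentile(L,98).round(4),np.percentile(R,2).round(4),'outer',np.percentile(L,2).round(4),np.percentile(R,98).round(4),np.median(s[:,2]).round(4))
E
```

```text
(2.12, array([0.4999, 0.1516, 0.2999]), array([ 0.4 , -0.32, -0.13]), 0.0855, np.float64(0.0)) [-0.86  0.25  0.53  1.95 -0.15  0.98 -0.33]
(2.92, array([ 0.4754, -0.0291,  0.3001]), array([0.44, 0.63, 0.56]), 0.0857, np.float64(0.0)) [-0.63  0.16  0.63  2.05 -0.12  0.96 -0.01]
0 a 2046 [0.5167 0.1188 0.0562] [0.0401 0.0407 0.0118] 0.059
0 b 2557 [0.4781 0.2236 0.058 ] [0.0402 0.0404 0.0116] 0.0592
0 -0.1 inner -0.0253 0.0273 outer -0.0422 0.0446 0.0172
0 -0.06 inner -0.0252 0.0271 outer -0.0426 0.0448 0.0173
1 a 1465 [0.5161 0.1068 0.056 ] [0.04   0.0205 0.0117] 0.059
1 c 1705 [ 0.46   -0.1595  0.0557] [0.0402 0.0391 0.0115] 0.059
1 -0.175 inner -0.0041 0.0037 outer -0.0417 0.0456 0.0174
1 -0.1 inner -0.025 0.0277 outer -0.0422 0.0447 0.0173
1 -0.06 inner -0.0254 0.0272 outer -0.0426 0.0446 0.0174
```

View pics/w01.png

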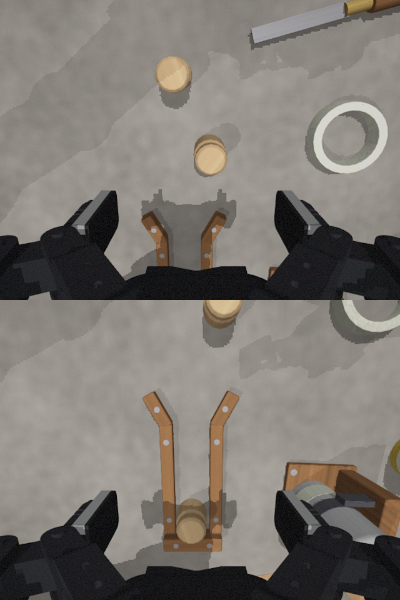

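The wrist views agree with the first fix. They put the lane centre at x = 0.4644 + 0.072(y+0.1), foot_a at (0.5165, 0.1185), foot_b at (0.478, 0.223), tops at z ≈ 0.059 and rails at 0.0174. In the picture the feet are at (175,72) and (210,152), the lane mouth at (190,405), and the way in is clear. I grasp foot_a now.

```bash
cat >> w.py <<'E'
Z=.094
lx=lambda y:.4644+.072*(y+.1)
def grasp(x,y):
    env.reach((x,y,.19),Q); env.movel((x,y,Z),velocity=.12,rot=Q)
    print('down',st()); env.grip(.040,f_grip=25); print('grip',st())
E
python3 - <<'E'
from w import *
grasp(.5165,.1185)
env.movel((lx(.055),.055,Z),velocity=.08); print('mouth',st())
X=snap('w2'); 
E
```

```text
down (4.71, array([0.5171, 0.1184, 0.0947]), array([ 0.43, -1.3 , -1.18]), 0.0856, np.float64(0.0))
grip (5.18, array([0.5168, 0.1186, 0.0947]), array([-1.87,  0.58,  5.97]), 0.0424, np.float64(24.7))
mouth (6.28, array([0.4759, 0.0543, 0.0947]), array([1.02, 0.86, 8.26]), 0.0428, np.float64(25.9))
```

```bash
python3 - <<'E'
from w import *
h=env.movel((lx(-.02),-.02,Z),velocity=.08,stop_force=10); print(h,st())
if not h:
    h=env.movel((lx(-.137),-.137,Z),velocity=.05,stop_force=8); print(h,st())
env.dwell(.2);print(st())
s,d=camera("side"); cv2.imwrite('pics/s1.png',cv2.resize(s[220:380,200:400],(800,640))[:600])
E
```

```text
True (6.58, array([0.4758, 0.053 , 0.0947]), array([-0.04, -1.78,  4.1 ]), 0.0427, np.float64(26.2))
(6.78, array([0.4758, 0.0531, 0.0947]), array([-1.53, -2.75,  5.51]), 0.0427, np.float64(26.3))
```

View pics/s1.png

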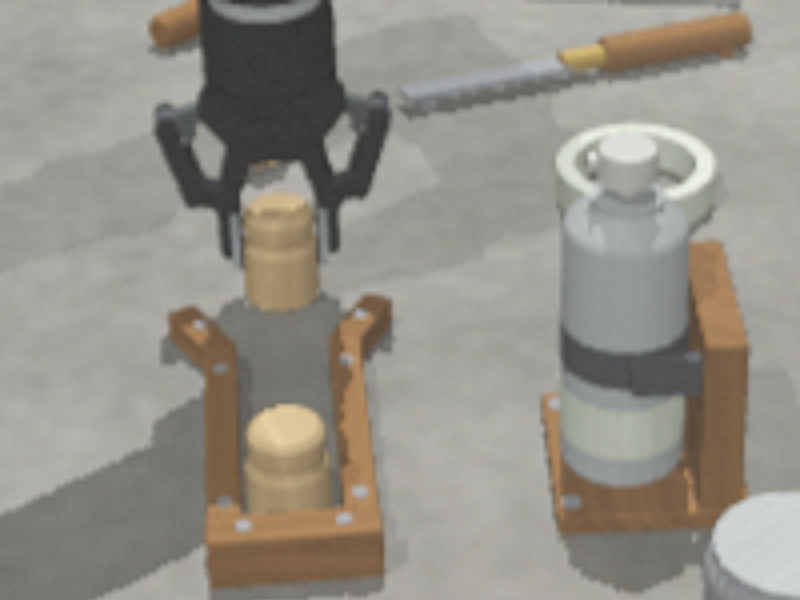

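Picture: the gripped foot is upright at (280,250), centred on the mouth between the wing tips at (190,325) and (375,310). The fingertips are above rail height. The force stop tripped on start-up noise, so I enter without it and use a larger threshold for the final push.

```bash
python3 - <<'E'
from w import *
env.movel((lx(-.03),-.03,Z),velocity=.08); print(st())
env.movel((lx(-.10),-.10,Z),velocity=.08); print(st())
y=-.10
for i in range(12):
    y-=.004; env.movel((lx(y),y,Z),velocity=.04); env.dwell(.05)
    s=st(); print(round(y,3),s)
    if s[2][1]>7: break
E
```

```text
(8.04, array([ 0.4705, -0.0291,  0.0948]), array([ 0.81,  5.67, 11.19]), 0.0428, np.float64(26.7))
(9.07, array([ 0.4652, -0.0997,  0.0947]), array([0.79, 4.5 , 9.97]), 0.0426, np.float64(26.9))
-0.104 (9.37, array([ 0.4651, -0.1033,  0.0947]), array([1.15, 5.16, 9.63]), 0.0426, np.float64(27.1))
-0.108 (9.67, array([ 0.4648, -0.1069,  0.0948]), array([ 0.44,  7.9 , 12.11]), 0.0429, np.float64(27.6))
```

```bash
python3 - <<'E'
from w import *
y=-.108
while y>-.134:
    y-=.003; env.movel((lx(y),y,Z),velocity=.04); env.dwell(.05)
    s=st(); print(round(y,3),s)
    if s[2][1]>14: break
s,d=camera("side"); cv2.imwrite('pics/s2.png',cv2.resize(s[220:380,200:400],(800,640))[:600])
E
```

```text
-0.111 (9.97, array([ 0.4647, -0.1096,  0.0949]), array([ 1.08,  7.75, 13.42]), 0.043, np.float64(27.9))
-0.114 (10.27, array([ 0.4645, -0.1127,  0.0948]), array([ 0.94,  6.82, 12.97]), 0.0427, np.float64(27.9))
-0.117 (10.57, array([ 0.4644, -0.1157,  0.0949]), array([ 0.99,  7.21, 13.33]), 0.0423, np.float64(28.1))
-0.12 (10.87, array([ 0.4641, -0.1188,  0.0949]), array([ 0.59,  6.99, 13.62]), 0.0425, np.float64(28.1))
-0.123 (11.17, array([ 0.464 , -0.1216,  0.0949]), array([ 1.14,  7.84, 13.65]), 0.043, np.float64(28.4))
-0.126 (11.47, array([ 0.4638, -0.1246,  0.095 ]), array([ 0.85,  9.16, 14.86]), 0.0432, np.float64(28.7))
-0.129 (11.77, array([ 0.4636, -0.1276,  0.095 ]), array([ 0.59,  8.53, 14.18]), 0.0427, np.float64(28.9))
-0.132 (12.07, array([ 0.4628, -0.1287,  0.0942]), array([ 1.68, 12.66,  9.65]), 0.0429, np.float64(28.4))
-0.135 (12.37, array([ 0.4627, -0.1294,  0.0941]), array([ 2.73, 20.38,  9.56]), 0.0428, np.float64(28.6))
```

View pics/s2.png

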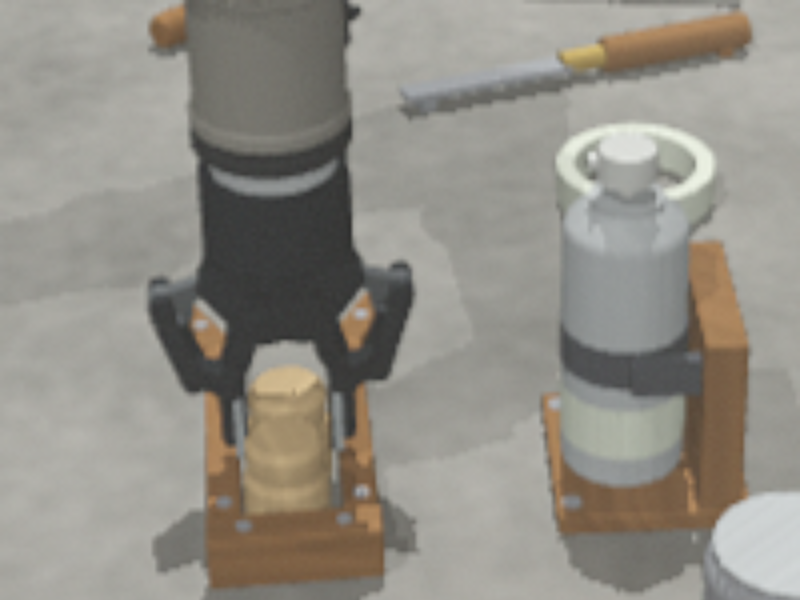

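Picture: foot_a stands in the lane behind foot_c, the heads overlapping at (288,395) and (285,430), fingers above the rails. Force rose at y ≈ −0.129, so the row is tight. I release and bring foot_b the same way.

```bash
python3 - <<'E'
from w import *
env.movel((lx(-.130),-.130,Z),velocity=.04)
env.grip(.075); print(st())
env.movel((lx(-.130),-.130,.19),velocity=.15)
grasp(.478,.223)
for y in (.06,-.03,-.075):
    env.movel((lx(y),y,Z),velocity=.09); print(st())
while y>-.098:
    y-=.003; env.movel((lx(y),y,Z),velocity=.04); env.dwell(.05)
    s=st(); print(round(y,3),s)
    if s[2][1]>17: break
env.movel((lx(y+.004),y+.004,Z),velocity=.04)
env.grip(.075); env.movel((lx(y+.004),y+.004,.19),velocity=.15); print(st())
env.reach((lx(.0),.0,.30),Q); im,W=snap('w3'); np.save('W3.npy',W)
env.movel((lx(.0),.01,.26)); cv2.imwrite('pics/w3s.png',im)
X=W.reshape(-1,3); q=X[(X[:,2]>.05)&(X[:,2]<.07)&(abs(X[:,0]-.463)<.035)&(X[:,1]<0)]
al=(q[:,0]*.072+q[:,1])/np.hypot(.072,1); print(np.percentile(al,[1,99]),np.histogram(al,30))
E
```

```text
(13.11, array([ 0.4618, -0.1306,  0.0938]), array([ 0.09,  1.25, -0.26]), 0.0749, np.float64(0.0))
down (16.18, array([0.4785, 0.223 , 0.0945]), array([0.77, 0.25, 0.55]), 0.075, np.float64(0.0))
grip (16.56, array([0.4783, 0.2232, 0.0948]), array([-1.97, -1.33,  5.57]), 0.0425, np.float64(25.0))
(18.52, array([0.4769, 0.0604, 0.0948]), array([0.94, 3.34, 6.71]), 0.0427, np.float64(26.6))
(19.67, array([ 0.4702, -0.0304,  0.0947]), array([0.05, 1.67, 9.23]), 0.0424, np.float64(26.7))
(20.32, array([ 0.4668, -0.0764,  0.0947]), array([ 0.5 , -1.23,  6.84]), 0.0426, np.float64(26.7))
-0.078 (20.62, array([ 0.4666, -0.078 ,  0.0947]), array([-0.4 ,  2.41,  8.02]), 0.0429, np.float64(26.8))
-0.081 (20.92, array([ 0.4665, -0.0805,  0.0947]), array([ 1.23,  4.19, 10.15]), 0.0425, np.float64(26.8))
-0.084 (21.22, array([ 0.4663, -0.0833,  0.0948]), array([-0.19,  5.45,  9.21]), 0.0427, np.float64(26.9))
-0.087 (21.52, array([ 0.4663, -0.0841,  0.0947]), array([ 0.76, 10.97, 10.67]), 0.0426, np.float64(27.0))
-0.09 (21.82, array([ 0.4664, -0.0846,  0.0948]), array([ 0.44, 19.62, 13.02]), 0.0423, np.float64(27.1))
(23.27, array([ 0.4649, -0.0858,  0.1894]), array([-0.32, -0.8 , -0.34]), 0.0751, np.float64(0.0))
[-0.15086496 -0.02979039] (array([ 52, 130, 161, 182, 189, 212, 213, 205, 226,  35,  32, 119, 175,
       194, 203, 233, 221, 224, 220, 118,  17, 108, 172, 213, 238, 223,
       251, 230, 228, 200]), array([-0.15509898, -0.15087687, -0.14665477, -0.14243267, -0.13821056,
       -0.13398846, -0.12976636, -0.12554426, -0.12132215, -0.11710005,
       -0.11287795, -0.10865585, -0.10443374, -0.10021164, -0.09598954,
       -0.09176743, -0.08754533, -0.08332323, -0.07910113, -0.07487902,
       -0.07065692, -0.06643482, -0.06221272, -0.05799061, -0.05376851,
       -0.04954641, -0.0453243 , -0.0411022 , -0.0368801 , -0.032658  ,
       -0.02843589]))
```

View pics/w3s.png

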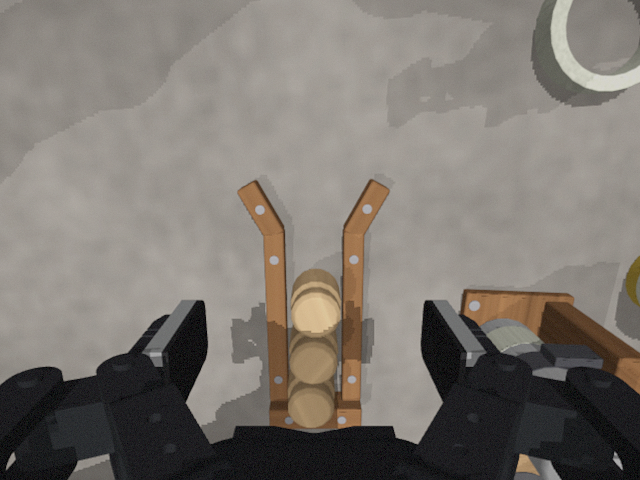

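The wrist picture shows the three feet in single file at (317,310), (312,360) and (310,407). The head boundaries are about 44 mm apart and reach the stop, so the row is right. Now I close the fingers and press the cap in small steps.

```bash
python3 - <<'E'
from w import *
X=np.load('W3.npy').reshape(-1,3); W1=np.load('W1.npy').reshape(-1,3)
for A in (X,W1):
    q=A[(np.hypot(A[:,0]-.634,A[:,1]+.151)<.03)&(A[:,2]>.185)&(A[:,2]<.205)]; print(len(q),q.mean(0) if len(q) else 0)
env.movel((lx(0),.01,.33),velocity=.2); env.grip(0.0)
c=(.6345,-.1505)
env.reach((*c,.33),Q); env.movel((*c,.280),velocity=.12); env.dwell(.2); print(st())
f0=env.get_state()['force'][2]; z=.272
while z>.252:
    env.movel((*c,z),velocity=.03); env.dwell(.1); s=st(); print(round(z,4),s)
    if s[2][2]-f0>16: break
    z-=.0015
E
```

```text
0 0
0 0
(27.24, array([ 0.6349, -0.1506,  0.281 ]), array([-0.05,  0.23,  0.67]), 0.0, np.float64(0.0))
0.272 (27.76, array([ 0.6345, -0.1505,  0.272 ]), array([0.42, 0.65, 0.61]), 0.0, np.float64(0.0))
0.2705 (28.11, array([ 0.6345, -0.1505,  0.2705]), array([ 0.07, -0.02,  0.84]), -0.0002, np.float64(0.0))
0.269 (28.46, array([ 0.6347, -0.1506,  0.2693]), array([0.58, 0.22, 2.25]), 0.0004, np.float64(1.0))
0.2675 (28.81, array([ 0.6347, -0.1506,  0.2677]), array([ 0.57, -0.35,  3.12]), 0.0002, np.float64(1.5))
0.266 (29.16, array([ 0.6347, -0.1506,  0.2662]), array([0.84, 0.07, 3.68]), 0.0001, np.float64(1.9))
0.2645 (29.51, array([ 0.6347, -0.1506,  0.2647]), array([ 0.05, -1.02,  5.15]), -0.0002, np.float64(2.4))
0.263 (29.86, array([ 0.6347, -0.1506,  0.2633]), array([ 1.98, -0.66,  6.01]), -0.0002, np.float64(2.8))
0.2615 (30.21, array([ 0.6347, -0.1506,  0.2627]), array([-1.38,  0.28, 11.66]), 0.0001, np.float64(5.7))
0.26 (30.56, array([ 0.6347, -0.1508,  0.2626]), array([-5.27,  1.91, 20.8 ]), -0.0001, np.float64(10.1))
```

The cap travelled 7 mm (0.2697 to 0.2627) to a hard stop at over 11 N, so it is fully down. I lift off and check.

```bash
python3 - <<'E'
from w import *
c=(.6345,-.1505)
env.movel((*c,.33),velocity=.1); env.dwell(.1); print(st())
env.reach((.55,.12,.33),Q); env.dwell(.5)
pts={'scene':(305,281),'side':(357,258)}
for n in pts:
    k=calibration(n); p,d=camera(n); z=dict(p=p,d=d,**{a:np.array(b) for a,b in k.items()}); W=cloud(z); X=W.reshape(-1,3)
    if n=='side': cv2.imwrite('pics/s4.png',cv2.resize(p[200:400,200:460],(780,600)))
    q=X[(np.hypot(X[:,0]-.634,X[:,1]+.151)<.011)&(X[:,2]>.18)]; print(n,'cap top',np.percentile(q[:,2],[10,50,90]).round(4))
    o=np.load(n+'W.npy').reshape(-1,3); q=o[(np.hypot(o[:,0]-.634,o[:,1]+.151)<.011)&(o[:,2]>.18)]; print('  before',np.percentile(q[:,2],[10,50,90]).round(4))
    q=X[(X[:,2]>.054)&(X[:,2]<.067)&(abs(X[:,0]-.463)<.035)&(X[:,1]<0)&(X[:,1]>-.22)]
    al=(q[:,0]*.072+q[:,1])/np.hypot(.072,1); print(np.percentile(al,[0.5,99.5]).round(4))
print(st())
E
```

```text
(31.51, array([ 0.6341, -0.1503,  0.329 ]), array([-0.52, -0.45,  0.48]), 0.0003, np.float64(0.0))
scene cap top [0.1928 0.1967 0.1995]
  before [0.1935 0.1974 0.2003]
[-0.1564 -0.0315]
side cap top [0.1888 0.1994 0.2018]
  before [0.1859 0.1992 0.2017]
[-0.1555 -0.0323]
(33.2, array([0.55, 0.12, 0.33]), array([-0.26, -0.07, -0.12]), -0.0004, np.float64(0.0))
```

View pics/s4.png

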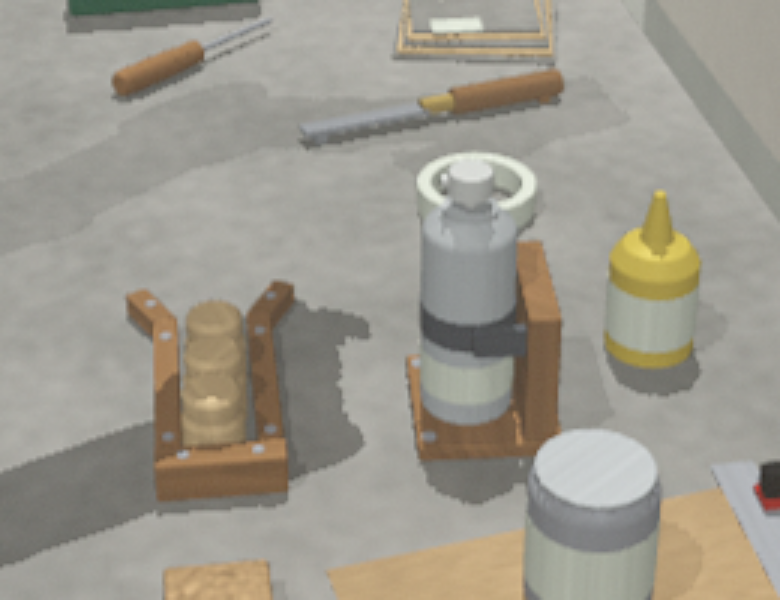

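The picture shows the three feet upright in a tight row at (213,325), (213,360) and (213,395), and the cap back up at (470,180). The bystanders in view have not moved.

```bash
python3 -c "
from cell import job; print(job.job_done())"
```

```text
the job is handed in; nothing more can be done
None
```

The job is handed in at about 33 s: all three feet stand in a tight single file against the stop, after which the cap was pressed its full 7 mm and sprang back, and nothing else visible in the final picture had moved.

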